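# Unhitch the painted coupler and hold it up for touch-up

### The arm

A 6-joint arm with a two-finger parallel gripper is mounted at the origin on the work surface; the furniture and walls round the work are solid. World frame = base frame: x ahead of the robot, y to its left, z up, the work surface at z = 0. Lengths are in mm, angles in rad, forces in N, time in s.
With the tool pointing down it reaches from about 350 to 975 mm from the base axis. Payload 7.1 kg.
Tool frame: the origin (TCP) lies at the very end of the fingers, on their centre line; the grasp point (between the pads) lies ctrl.hold_point_z behind it (ctrl.hold_point_z is the distance from the TCP to the grasp point, in mm); z points along the fingers, y is the line along which they close (so a half turn about z gives the same grasp; the last joint's range is limited). The gripper opens to 88 mm and grips with 3 to 60 N. Pads are 20 mm wide; open, the fingers measure 115 mm over their backs; the gripper's body (75 mm by 178 mm) begins 61 mm behind the grasp point.
Start: joints at [1.264, 0.423, 1.63, -0, 1.089, -0.019], TCP at [177.37, 599.287, 222.675] pointing down, gripper open.
Joint ranges: [-3, 3], [-0.9, 2.11], [0.09, 2.58], [-1.31, 4.45], [0.11, 2.69], [-2.54, 2.54]. Speed limits (rad/s): [2.39, 2.39, 3.01, 3.14, 3.14, 3.14].

### API

Orientations are given as a rotation vector (axis times angle).
In Python, from workcell import ctrl gives the robot as it stands. The module is installed in compiled form; this text tells all that it offers.
- The arm moves only by the shell command python3 -m creep 'ROWS'. ROWS is JSON, a list of rows, each an object with "translation": the shift along the tool's x, y, z in mm, a list of three; "angular": the turn, a rotation vector about the tool's x, y, z in rad, a list of three; "jaw": the opening, from 0 (shut) to 1 (fully open). A call has exactly 8 rows; each row is the pose to reach, as a shift and turn from the pose commanded when the call began, along the tool's axes at that moment; what a row does not reach only later rows make up. A row lasts 1/8 s, in which the tool goes at most 62.5 mm and 10.7 degrees, less where a joint would pass 70% of its speed; a pose out of reach is approached as far as the arm can. A call with a gripper value outside its range is refused whole. The fingers move at their own pace and stop on an object; the grip force is fixed at half the most. Time passes only in rows, so rows that repeat a pose let the fingers close, or fill a call up. It gives the time, the measured TCP pose, the force, the opening and the grip force at its end, in the units of the state.
- ctrl.get_obs(): the state, without advancing time (a new reading comes with each control period).
- ctrl.get_image(name): name is "scene" or "top" or "wrist"; returns the picture (420x560x3 uint8, red, green, blue); there is no depth.
- ctrl.camera_info(name): a dict with "camera_matrix" (3x3 intrinsics, pixels), "world_from_camera" (4x4, takes a point from camera to world coordinates). Camera axes: x right, y up, looking along -z (the intrinsics and any distortion apply to the point x, -y, -z); pixel columns grow to the right and rows downward; lengths in mm; the calibration is good to about 2 mm. A picture is of the moment at which its call begins: read the wrist's pose just before it. camera_info takes no time and is no camera call; for the wrist camera it gives the pose at the moment of the call.
- ctrl.close_job(): hands the job in; it is judged then, once.
Trained networks look in the newest picture that a camera, given by its name, has taken for a name from the list of things; names that differ only in an ending like _2 or _b are one class to them, and where a whole thing is asked for, a point or a joint stands for the part that bears it (a point fixed in the world has none). Each returns a list of dicts, best first, with "score" (0 to 1); they miss things now and then, are a little off and sometimes report something else, mostly with a low value. They report only what shows in the picture. A call takes as long as a camera call.
- ctrl.look_for(camera, label): "rect" ([left, top, right, bottom] in pixels, round what is visible of it).
The state is a dict: "t": time; "qpos": joint angles; "qvel": joint speeds; "joint_torque": joint torques, N m; "ee_pos": TCP position; "orientation": TCP orientation; "ft_force": force on the tool from outside, world axes, zero at the start; "moment": the same for the moment, N m; "width": finger opening in mm; "grasp_force": force on a finger pad.
Only numpy, scipy, OpenCV 4.12 (cv2) and the standard library are available. Lean on these libraries where they do the work, as an engineer would, in place of code of your own. Each camera call takes 0.05 s, during which the arm holds its last target. There are 200 camera calls.

### The job

The grey trailer coupler sits locked on its ball on the bench stand and its socket needs touching up from below. Pull the upright latch tab at its side straight outward against its spring until the latch bolt is out from under the ball, then lift the hinged tongue off the ball until its socket end is about 10 cm higher than it sat, and finish while still holding it up there, steady, in the gripper. Leave the solvent tin, the loose round lid beside the stand and the loose black shield next to it where they are.

Things in the scene. Friction and masses are not known exactly. Their poses are not given: they have to be found in the camera images.
- hitch: Fixed dark steel stand with the ball and the hinge: base plate 340 x 100 x 12 mm, turned 8 to 52 degrees anticlockwise. Origin under the centre of the plate, z up. Its x axis runs along the tongue from the ball (x = -120 mm) to the hinge pin (x = +120 mm); its +y axis points to the latch side and is the direction in which the latch is pulled.
- tongue: Grey hinged tongue, 0.5 to 0.8 kg: a bar 38 mm wide and 32 mm high from the hinge to the round coupler head (68 mm across, top 111 mm above the bench when seated). Origin on the hinge pin; axes parallel to the stand's when seated. It turns only about its own y axis: the head swings up, at most 0.75 rad, and falls back when let go. The latch rides on it.
- socket (a point): Centre of the coupler's socket (opens downward, fits over the ball), on the tongue 240 mm from the hinge pin; 77 mm above the underside of the stand when seated on the ball. About 45 mm of rise clears the ball.
- ball (a point): Centre of the fixed steel hitch ball, 50 mm in diameter with a flat underside, 77 mm above the bench, 240 mm from the hinge pin. While the latch is in, its bolt lies under the ball and the tongue cannot rise more than a few mm.
- hinge_pin (a point): Middle of the fixed horizontal hinge pin at the rear of the stand, along the stand's y axis, 90 mm above the bench.
- latch (a joint): Sideways travel of the spring latch on the tongue, in m: 0 fully in (locked), 0.018 fully out against its stop. From 0.013 the bolt is clear of the ball. The spring pushes back with about 4 N at 0 and 10 N fully out; it snaps in again when let go.
- pull_tab (a point): Grip point on the steel pull tab, an upright plate beside the coupler head: 22 mm wide along the tongue, 10 mm thick along the pull (+y), axes as the tongue's. Mid-thickness, 146 mm above the bench and 59 mm to the +y side of the ball when seated; the tab ends 15 mm higher, the head's top is 35 mm lower. It carries the tongue's weight if lifted.
- solvent_tin: Bystander: round tin 66 mm in diameter, 134 mm high. Origin at the centre of its underside.
- lid: Bystander: loose round sheet lid 160 mm across with a pressed handle, 19 mm high, on the bench left of the stand's ball end. Origin at the centre of its underside.
- shield: Bystander: loose curved black shield 130 x 128 x 36 mm, lying just left of the loose lid. Origin at the centre of its underside.

How it is judged:
By the outcome, as a careful person would: the job done as asked, in the order asked, and still so for the second after the job is handed in, while the arm keeps its last pose, push and grip.
It also fails if it takes over 35 s, if anything falls off the work surface, if the arm or the gripper's body presses on something with over 40 N, if the wrist force passes 120 N, or if a joint passes its speed limit or range.

## Working session

There is one attempt and no reset: what is moved stays moved. The work goes in short steps, Python scripts to look and compute and a shell command to move; the robot and the scene stay as the last step left them, time stands still between calls to the robot, and variables do not carry over. Pictures are saved under pics/ and viewed, at most 10 in all, crops included, and the job is handed in when it is done.

```bash
mkdir -p pics
cat > h.py <<'E'
from workcell import ctrl
import numpy as np, cv2
def snap(n,f):
    im=ctrl.get_image(n); cv2.imwrite('pics/'+f,im[:,:,::-1]); return im
def ray(n,u,v,z):
    i=ctrl.camera_info(n);K=np.array(i['camera_matrix']);T=np.array(i['world_from_camera'])
    d=np.linalg.inv(K)@[u,v,1];d=T[:3,:3]@[d[0],-d[1],-d[2]];o=T[:3,3]
    return o+d*(z-o[2])/d[2]
def proj(n,p):
    i=ctrl.camera_info(n);K=np.array(i['camera_matrix']);T=np.array(i['world_from_camera'])
    c=T[:3,:3].T@(np.array(p)-T[:3,3]);q=K@[c[0],-c[1],-c[2]];return q[:2]/q[2]
E
python3 - <<'E'
from h import *
print(ctrl.get_obs()['t'],ctrl.hold_point_z,ctrl.get_obs()['orientation'])
a=snap('top','top.png');b=snap('scene','scene.png')
for n in('top','scene'):
  print(n,np.round(ctrl.camera_info(n)['world_from_camera'],2).tolist(),ctrl.camera_info(n).keys())
  for l in('hitch','tongue','pull_tab','latch','solvent_tin','lid','shield'):
    print(l,[(round(r['score'],2),np.round(r['rect']).tolist()) for r in ctrl.look_for(n,l)[:2]])
E
```

```text
0.0 18.700000000000003 [-4.50429988e-01 -3.10890551e+00  2.27545587e-03]
top [[0.09, 0.97, -0.22, 309.8], [-1.0, 0.09, -0.02, -57.56], [-0.0, 0.22, 0.98, 1189.59], [0.0, 0.0, 0.0, 1.0]] dict_keys(['camera_matrix', 'world_from_camera'])
hitch [(0.78, [274.0, 144.0, 334.0, 281.0])]
tongue [(0.86, [288.0, 143.0, 331.0, 267.0])]
pull_tab [(0.6, [285.0, 248.0, 296.0, 267.0])]
latch [(0.64, [373.0, 279.0, 412.0, 311.0])]
solvent_tin [(0.8, [372.0, 279.0, 412.0, 310.0])]
lid [(0.77, [200.0, 228.0, 267.0, 295.0]), (0.25, [288.0, 250.0, 293.0, 262.0])]
shield [(0.79, [123.0, 215.0, 186.0, 272.0])]
scene [[0.87, 0.31, -0.39, 77.83], [-0.5, 0.52, -0.69, -871.39], [-0.0, 0.79, 0.61, 840.17], [0.0, 0.0, 0.0, 1.0]] dict_keys(['camera_matrix', 'world_from_camera'])
hitch [(0.85, [237.0, 199.0, 372.0, 312.0])]
tongue []
pull_tab [(0.76, [242.0, 214.0, 253.0, 261.0])]
latch [(0.74, [242.0, 217.0, 255.0, 263.0])]
solvent_tin [(0.81, [262.0, 312.0, 291.0, 377.0]), (0.74, [243.0, 200.0, 353.0, 273.0])]
lid [(0.93, [184.0, 221.0, 247.0, 263.0])]
shield [(0.92, [168.0, 172.0, 229.0, 210.0])]
```

View pics/top.png

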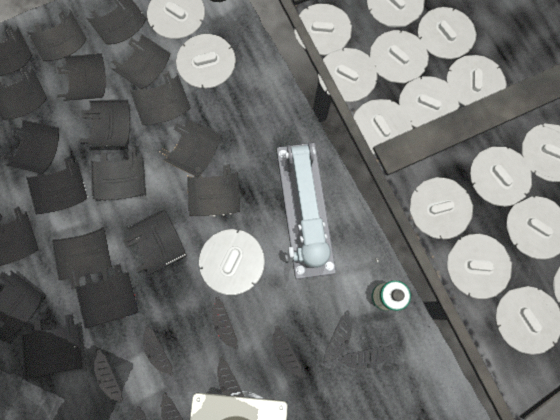

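View pics/scene.png

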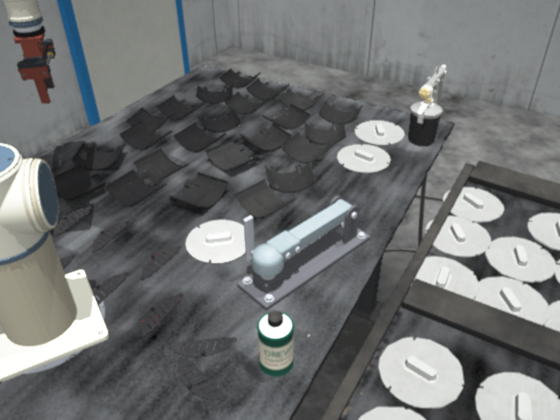

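The top view shows the stand from its hinge end (303,150) to its ball end (315,255), with the pull tab at (290,257). The lid is at (232,262), the shield at (213,195) and the tin at (394,295). Next I'll compute poses from these.

Run:
```python
from h import *
r=lambda *a:np.round(ray(*a),1)
c=[r('top',u,v,12) for u,v in((278,147),(315,144),(334,274),(296,279))]
print('corners',c)
print('len',np.linalg.norm(c[0]-c[3]),np.linalg.norm(c[1]-c[2]),np.linalg.norm(c[0]-c[1]))
ctr=sum(c)/4; d=(c[0]+c[1]-c[2]-c[3]);a=np.arctan2(d[1],d[0]);print('ctr',ctr,'ang',np.degrees(a))
ux=np.array([np.cos(a),np.sin(a),0]);uy=np.array([-ux[1],ux[0],0])
ball=ctr-120*ux; tab=ball+59*uy; print('ball',ball,'tab',tab)
for z in(146,161):
  t=tab.copy();t[2]=z;print(z,proj('top',t),proj('scene',t))
b=ball.copy();b[2]=90;print('head',proj('top',b),proj('scene',b))
print('tabtop from scene pix',r('scene',249,217,161),'top',r('top',290,256,161))
print('lid',r('top',232,262,10),'tin top',r('top',394,294,134))
o=ctrl.get_obs();import cv2
print(cv2.Rodrigues(o['orientation'])[0].round(3))
for n in('top','scene'):
  im=ctrl.get_image(n)
  x=im[210:310,240:360] if n=='top' else im[190:320,180:360]
  cv2.imwrite(f'pics/c_{n}.png',cv2.resize(x[:,:,::-1],None,fx=4,fy=4,interpolation=2))
A=cv2.imread('pics/c_top.png');B=cv2.imread('pics/c_scene.png')
B=cv2.resize(B,(480,347));cv2.imwrite('pics/c.png',np.hstack([cv2.resize(A,(310,258)),np.zeros((258,4,3),'u1'),cv2.resize(B,(357,258))]))
```

```text
corners [array([720.9, -36.3,  12. ]), array([ 737.7, -130.9,   12. ]), array([ 409. , -200.4,   12. ]), array([ 388.7, -109.2,   12. ])]
len 340.1047632715543 335.96717101526457 96.080174854129
ctr [ 564.075 -119.2     12.   ] ang 12.159275324571636
ball [ 446.76709767 -144.47560189   12.        ] tab [434.33992674 -86.79921658  12.        ]
146 [290.41412727 253.06951425] [246.31686027 223.53345569]
161 [290.6770158  252.25817024] [245.96865727 217.94993453]
head [314.97615027 252.77530437] [265.2114899  257.24646213]
tabtop from scene pix [441.3 -87.1 161. ] top [426.2 -86.  161. ]
lid [415.8  50.3  10. ] tin top [ 367.6 -317.5  134. ]
[[-0.959  0.284  0.   ]
 [ 0.284  0.959  0.   ]
 [ 0.     0.    -1.   ]]
```

View pics/c.png

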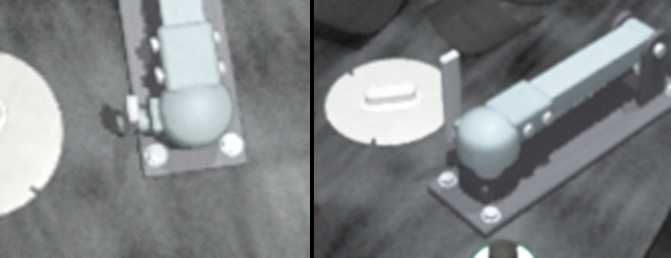

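```bash
python3 -m creep '[{"translation":[-38,-37,-10],"angular":[0,0,0.165],"jaw":0.5},{"translation":[-77,-73,-19],"angular":[0,0,0.33],"jaw":0.5},{"translation":[-116,-110,-29],"angular":[0,0,0.495],"jaw":0.5},{"translation":[-154,-147,-39],"angular":[0,0,0.66],"jaw":0.5},{"translation":[-193,-184,-48],"angular":[0,0,0.825],"jaw":0.5},{"translation":[-232,-220,-58],"angular":[0,0,0.99],"jaw":0.5},{"translation":[-270,-257,-68],"angular":[0,0,1.155],"jaw":0.5},{"translation":[-309,-294,-77],"angular":[0,0,1.32],"jaw":0.5}]'
cat >> h.py <<'E'
from scipy.spatial.transform import Rotation as Ro
A=np.radians(12.16)
def rel(p,a=A,th=0):
    # tool y=-uy, z down, x = y cross z ; th: swing-up about hitch y
    uy=np.array([-np.sin(a),np.cos(a),0]);y=-uy;z=np.array([0,0,-1.]);x=np.cross(y,z)
    R=Ro.from_rotvec(uy*th)*Ro.from_matrix(np.c_[x,y,z])
    o=ctrl.get_obs();R0=Ro.from_rotvec(o['orientation'])
    print('t',o['t'],'at',np.round(o['ee_pos'],1),'F',np.round(o['ft_force'],1),'w',np.round(o['width'],1),o['grasp_force'])
    print('shift',R0.inv().apply(np.array(p)-o['ee_pos']).round(1),'turn',(R0.inv()*R).as_rotvec().round(3))
E
python3 -c "
from h import *
rel([434,-87,230]); print(ctrl.get_obs()['qpos'])"
```

```text
t: 1.9
ee_pos: [390.9, 228.2, 300.4]
orientation: [2.268, 2.174, 0.001]
ft_force: [0.9, 0.3, 0.3]
width: 43.8
grasp_force: 0.0
t 1.9 at [390.9 228.2 300.4] F [0.9 0.3 0.3] w 43.8 0.0
shift [-313.1   56.3   70.3] turn [ 0.000e+00 -1.000e-03  1.316e+00]
[5.02096736e-01 6.79253328e-02 1.91245062e+00 1.96114969e-05
 1.16023486e+00 5.44299528e-01]
```

```bash
python3 -m creep '[{"translation":[-45,8,10],"angular":[0,0,0.17],"jaw":0.5},{"translation":[-90,16,20],"angular":[0,0,0.34],"jaw":0.5},{"translation":[-135,24,30],"angular":[0,0,0.51],"jaw":0.5},{"translation":[-180,32,40],"angular":[0,0,0.68],"jaw":0.5},{"translation":[-225,40,50],"angular":[0,0,0.85],"jaw":0.5},{"translation":[-270,48,60],"angular":[0,0,1.02],"jaw":0.5},{"translation":[-300,54,67],"angular":[0,0,1.18],"jaw":0.5},{"translation":[-313,56,70],"angular":[0,0,1.316],"jaw":0.5}]'
python3 -c "
from h import *
rel([434,-87,230])
im=snap('wrist','w1.png')
for l in ('pull_tab','tongue','latch'): print(l,ctrl.look_for('wrist',l)[:2])
for z in(111,146,161):
  print(z,proj('wrist',[434.3,-86.8,z]))
print(proj('wrist',[446.8,-144.5,111]))
print(proj('wrist',[434,-87,211+18.7]),np.round(ctrl.camera_info('wrist')['world_from_camera'],2).tolist())
"
```

```text
t: 2.9
ee_pos: [434.6, -86.8, 229.4]
orientation: [3.124, 0.331, -0.0]
ft_force: [-0.1, 0.0, -0.8]
width: 44.1
grasp_force: 0.0
t 2.9 at [434.6 -86.8 229.4] F [-0.1  0.  -0.8] w 44.1 0.0
shift [-0.7  0.1 -0.6] turn [ 0.     0.    -0.001]
pull_tab [{'rect': [267.8, 176.4, 291.6, 240.8], 'score': 0.74}, {'rect': [266.4, 1.6, 395.9, 239.4], 'score': 0.43}]
tongue [{'rect': [267.8, 2.7, 395.0, 241.3], 'score': 0.79}]
latch [{'rect': [267.6, 177.6, 285.6, 240.0], 'score': 0.86}, {'rect': [266.4, 1.5, 396.7, 238.5], 'score': 0.7}]
111 [281.73285219 211.65305627]
146 [281.96831658 225.86120458]
161 [282.08899022 233.14276855]
[357.78606812 212.09477959]
[283.16162299 282.09043656] [[0.22, 0.93, 0.28, 513.55], [-0.98, 0.21, 0.06, -67.68], [-0.0, -0.29, 0.96, 391.66], [0.0, 0.0, 0.0, 1.0]]
```

View pics/w1.png

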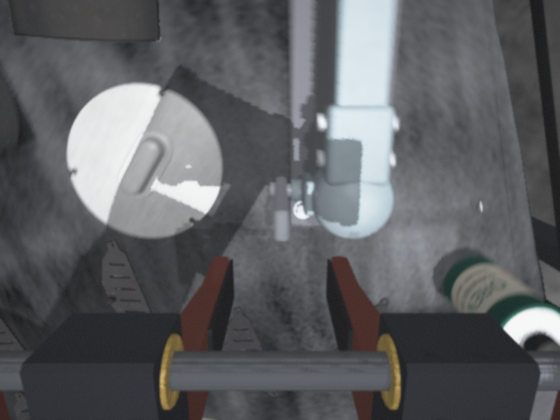

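The tab is at columns 274–289 with its near edge at row 241, so it sits about 5 mm further along the tongue than I estimated. The head is at (354,205). I'll correct by +5 mm in x, descend and grip.

```bash
python3 -m creep '[{"translation":[5,0,20],"angular":[0,0,0],"jaw":0.5},{"translation":[5,0,50],"angular":[0,0,0],"jaw":0.5},{"translation":[5,0,80],"angular":[0,0,0],"jaw":0.5},{"translation":[5,0,98],"angular":[0,0,0],"jaw":0.5},{"translation":[5,0,103],"angular":[0,0,0],"jaw":0.5},{"translation":[5,0,103],"angular":[0,0,0],"jaw":0.0},{"translation":[5,0,103],"angular":[0,0,0],"jaw":0.0},{"translation":[5,0,103],"angular":[0,0,0],"jaw":0.0}]'
python3 -c "
from h import *
rel([439.5,-86,126]);snap('wrist','w2.png')"
```

```text
t: 4.1
ee_pos: [440.0, -84.2, 127.4]
orientation: [3.122, 0.342, 0.002]
ft_force: [0.3, 0.2, 0.1]
width: 16.7
grasp_force: 0.0
t 4.1 at [440.  -84.2 127.4] F [0.3 0.2 0.1] w 16.7 0.0
shift [-0.8  1.7  1.4] turn [ 0.001 -0.001  0.006]
```

View pics/w2.png

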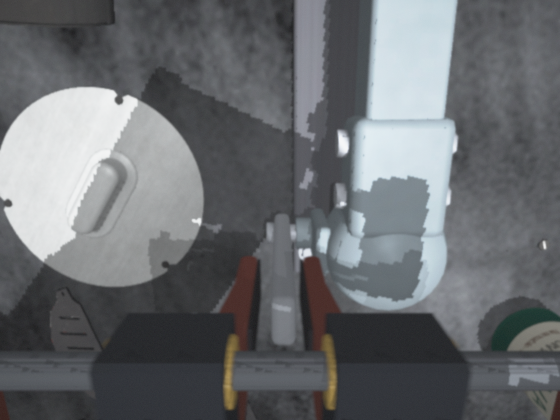

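The tab (columns 270–296) sits centred between the fingers, which are still closing. Next I'll finish the grip and pull outward.

```bash
python3 -m creep '[{"translation":[0,0,0],"angular":[0,0,0],"jaw":0},{"translation":[0,0,0],"angular":[0,0,0],"jaw":0},{"translation":[0,0,0],"angular":[0,0,0],"jaw":0},{"translation":[0,-4,0],"angular":[0,0,0],"jaw":0},{"translation":[0,-8,0],"angular":[0,0,0],"jaw":0},{"translation":[0,-12,0],"angular":[0,0,0],"jaw":0},{"translation":[0,-16,0],"angular":[0,0,0],"jaw":0},{"translation":[0,-16,0],"angular":[0,0,0],"jaw":0}]'
python3 -c "
from h import *
rel([440,-84.2,127.4]);snap('wrist','w3.png')"
```

```text
t: 5.15
ee_pos: [436.5, -69.2, 127.1]
orientation: [3.121, 0.343, 0.001]
ft_force: [-1.0, -9.6, 4.5]
width: 9.5
grasp_force: 30.0
t 5.15 at [436.5 -69.2 127.1] F [-1.  -9.6  4.5] w 9.5 29.99004989862442
shift [ 0.1 15.4 -0.3] turn [ 0.002 -0.001  0.007]
```

View pics/w3.png

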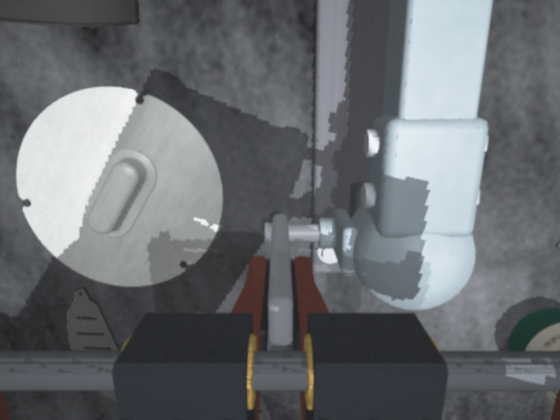

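The latch is out about 15–16 mm: the tab moved 15.4 mm and the spring force is 9.6 N. Next I'll lift along the arc about the hinge pin.

```bash
python3 -m creep '[{"translation":[1.1,0,-6.4],"angular":[0,-0.027,0],"jaw":0},{"translation":[2.3,0,-12.7],"angular":[0,-0.053,0],"jaw":0},{"translation":[3.7,0,-19],"angular":[0,-0.08,0],"jaw":0},{"translation":[5.3,0,-25.2],"angular":[0,-0.106,0],"jaw":0},{"translation":[7,0,-31.5],"angular":[0,-0.133,0],"jaw":0},{"translation":[8.9,0,-37.5],"angular":[0,-0.159,0],"jaw":0},{"translation":[11,0,-43.7],"angular":[0,-0.186,0],"jaw":0},{"translation":[13.2,0,-49.8],"angular":[0,-0.2125,0],"jaw":0}]'
python3 -c "
from h import *
rel([436.5,-69.2,127.1]);snap('scene','s2.png');snap('wrist','w4.png')
a=cv2.imread('pics/s2.png');cv2.imwrite('pics/s2c.png',cv2.resize(a[150:330,150:390],None,fx=2.5,fy=2.5))"
```

```text
t: 6.2
ee_pos: [449.3, -66.7, 176.3]
orientation: [3.08, 0.338, -0.329]
ft_force: [2.3, -9.0, -4.2]
width: 9.7
grasp_force: 30.0
t 6.2 at [449.3 -66.7 176.3] F [ 2.3 -9.  -4.2] w 9.7 29.99651938676834
shift [-2.3 -0.4 50.9] turn [0.003 0.213 0.006]
```

View pics/s2c.png

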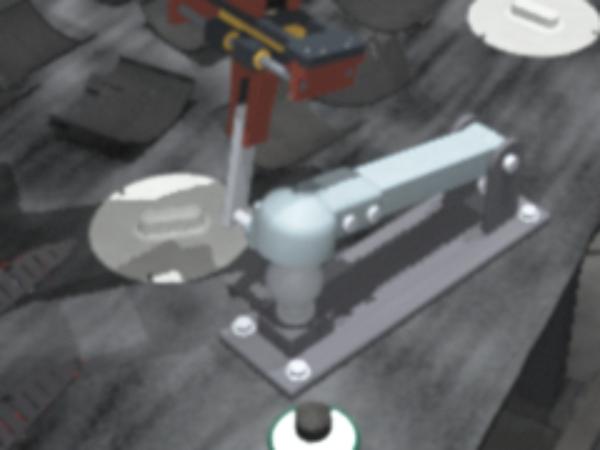

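The tongue is rising, with the head clear over the ball at about (295,230). The arc has the same shape in the tool frame, so the same rows repeat.

```bash
python3 -m creep '[{"translation":[1.1,0,-6.4],"angular":[0,-0.027,0],"jaw":0},{"translation":[2.3,0,-12.7],"angular":[0,-0.053,0],"jaw":0},{"translation":[3.7,0,-19],"angular":[0,-0.08,0],"jaw":0},{"translation":[5.3,0,-25.2],"angular":[0,-0.106,0],"jaw":0},{"translation":[7,0,-31.5],"angular":[0,-0.133,0],"jaw":0},{"translation":[8.9,0,-37.5],"angular":[0,-0.159,0],"jaw":0},{"translation":[11,0,-43.7],"angular":[0,-0.186,0],"jaw":0},{"translation":[13.2,0,-49.8],"angular":[0,-0.2125,0],"jaw":0}]'
python3 -m creep '[{"translation":[0,0,0],"angular":[0,0,0],"jaw":0},{"translation":[0,0,0],"angular":[0,0,0],"jaw":0},{"translation":[0,0,0],"angular":[0,0,0],"jaw":0},{"translation":[0,0,0],"angular":[0,0,0],"jaw":0},{"translation":[0,0,0],"angular":[0,0,0],"jaw":0},{"translation":[0,0,0],"angular":[0,0,0],"jaw":0},{"translation":[0,0,0],"angular":[0,0,0],"jaw":0},{"translation":[0,0,0],"angular":[0,0,0],"jaw":0}]'
python3 -c "
from h import *
rel([436.5,-69.2,127.1]);print(ctrl.get_obs()['qvel'])
snap('scene','s3.png')
a=cv2.imread('pics/s3.png')[150:330,150:390];cv2.imwrite('pics/s3c.png',cv2.resize(a,None,fx=2.5,fy=2.5))"
```

```text
t: 7.3
ee_pos: [472.1, -61.9, 221.8]
orientation: [3.006, 0.329, -0.649]
ft_force: [2.4, -8.5, -4.1]
width: 10.1
grasp_force: 30.0
t: 8.3
ee_pos: [472.0, -61.9, 221.6]
orientation: [3.006, 0.329, -0.648]
ft_force: [3.0, -8.5, -5.7]
width: 9.7
grasp_force: 30.0
t 8.3 at [472.  -61.9 221.6] F [ 3.  -8.5 -5.7] w 9.7 30.00337153673172
shift [  6.   -0.8 101.1] turn [0.004 0.425 0.006]
[-0.00051095  0.00031422 -0.00110253  0.00051161 -0.00092583 -0.00037087]
```

View pics/s3c.png

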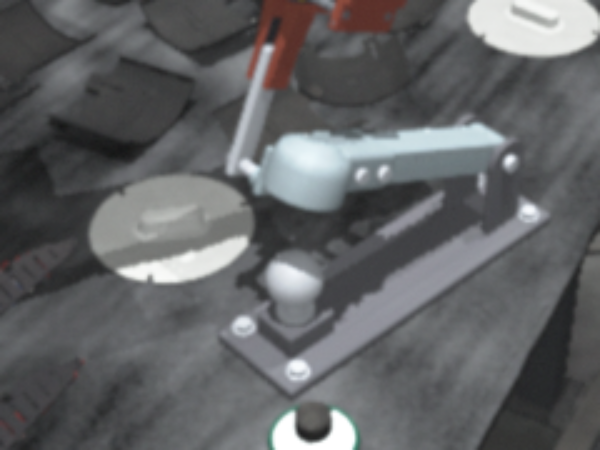

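The head at (305,175) is well clear of the bare ball at (295,275). It is steady in the gripper, and the lid and tin haven't moved.

```bash
python3 -c "
from workcell import ctrl
print(ctrl.close_job())"
```

```text
the job is handed in; nothing more can be done
None
```

I pulled the latch out about 15 mm, lifted the tongue until its socket end was about 99 mm higher (worked out from the gripper's motion), and handed the job in at about 8 s with the gripper still holding it steady; the tin, lid and shield were not touched.

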